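Re-rack the fractional plates in the same order

ROBOT

A 6-joint arm with a two-finger parallel gripper is mounted at the origin on the work surface. World frame = base frame: x ahead of the robot, y to its left, z up, the work surface at z = 0. Lengths are in m, angles in rad, forces in N, time in s.
With the tool pointing down it reaches from about 0.225 to 0.875 m from the base axis. Payload 3.4 kg.
Tool frame: the origin (TCP) lies midway between the tips of the shut fingers; the grasp point (between the pads) lies 19 mm behind it; z points along the fingers, y is the line along which they close (so a half turn about z gives the same grasp; the last joint's range is limited). The gripper opens to 85 mm and grips with 20 to 120 N. Pads are 22 mm wide; open, the fingers measure 114 mm over their backs; the gripper's body (76 mm by 85 mm) begins 54 mm behind the grasp point. The pads swing forward as they close: fully open they stand 13 mm farther back than shut.
Start: joints at [-1.306, 0.276, 1.505, -0, 1.361, -0.121], TCP at [0.216, -0.533, 0.231] pointing down, gripper open.
Joint ranges: [-2.89, 2.89], [-0.75, 2.08], [0.22, 2.7], [-1.18, 4.32], [0.11, 2.71], [-2.7, 2.7]. Speed limits (rad/s): [2.57, 2.57, 3.14, 3.14, 3.14, 3.14].

INTERFACE

Orientations are given as a unit quaternion [w, x, y, z].
In Python, from rig import * gives the robot as it stands.
- The arm moves only by the tool apply_moves, never from a script. Its argument "steps" is one flat list of numbers, 4 for each row, row after row: the shift along the world's x, y, z in cm, then the turn about the world's z in degrees. A call has 1 to 8 rows; each row is the pose to reach, as a shift and turn from the pose commanded when the call began; what a row does not reach only later rows make up. A row lasts 1/12 s, in which the tool goes at most 41.7 mm and 7.16 degrees, less where a joint would pass 70% of its speed; a pose out of reach is approached as far as the arm can. A call with a gripper value outside its range is refused whole. "jaw" is the closure in counts, from 0 (fully open) to 255 (shut), set as the call begins (left out, the last holds). The fingers move at their own pace and stop on an object; "newtons" is the grip in N (left out, the last holds). Time passes only in rows, so rows that repeat a pose let the fingers close. It gives the time, the measured TCP pose, the force, the opening and the grip force at its end, in the units of the state.
- get_state(): the state, without advancing time (a new reading comes with each control period).
- get_image(name): name is "scene" or "top" or "wrist"; returns the picture (384x512x3 uint8, red, green, blue); there is no depth.
- calibration(name): a dict with "fx", "fy", "cx", "cy" (pixels), "xyz" and "rotation" of the camera in the world. Camera axes: x right, y up, looking along -z (the intrinsics and any distortion apply to the point x, -y, -z); pixel columns grow to the right and rows downward; lengths in m; the calibration is good to about 2 mm. A picture is of the moment at which its call begins: read the wrist's pose just before it. calibration takes no time and is no camera call; for the wrist camera it gives the pose at the moment of the call.
- sign_off(): hands the job in; it is judged then, once.
The state is a dict: "clock": time; "qpos": joint angles; "qd": joint speeds; "effort": joint torques, N m; "position": TCP position; "ee_rot": TCP orientation; "contact_force": force on the tool from outside, world axes, zero at the start; "moment": the same for the moment, N m; "width": finger opening in m; "gripper_force": force on a finger pad.
Only numpy, scipy, OpenCV 4.12 (cv2) and the standard library are available. Lean on these libraries where they do the work, as an engineer would, in place of code of your own. Each camera call takes 0.05 s, during which the arm holds its last target. There are 200 camera calls.

TASK

Move the four chrome fractional plates from the wooden rack to the empty steel rack, one plate to a bay, keeping them in the same left-to-right order in which they stand now, because that is the order they go on the bar. Each must stand upright on both rails of its bay; set them down, do not drop them.

Things in the scene. Friction and masses are not known exactly. Their poses are not given: they have to be found in the camera images.
- plate_a_centre (a point): centre (middle of the bore) of the smallest, 90 mm in diameter, of four chrome steel fractional weight plates: 10 mm thick with a 26 mm bore, about 0.46 kg, standing on edge; y is the disc's axis (across its thickness). Its rim top is 45 mm above this point. Standing on the steel rack's rails this point is 61 mm above the ledge
- plate_b_centre (a point): centre (middle of the bore) of the second smallest, 100 mm in diameter, of four chrome steel fractional weight plates: 10 mm thick with a 26 mm bore, about 0.57 kg, standing on edge; y is the disc's axis (across its thickness). Its rim top is 50 mm above this point. Standing on the steel rack's rails this point is 67 mm above the ledge
- plate_c_centre (a point): centre (middle of the bore) of the second largest, 110 mm in diameter, of four chrome steel fractional weight plates: 10 mm thick with a 26 mm bore, about 0.7 kg, standing on edge; y is the disc's axis (across its thickness). Its rim top is 55 mm above this point. Standing on the steel rack's rails this point is 72 mm above the ledge
- plate_d_centre (a point): centre (middle of the bore) of the largest, 120 mm in diameter, of four chrome steel fractional weight plates: 10 mm thick with a 26 mm bore, about 0.85 kg, standing on edge; y is the disc's axis (across its thickness). Its rim top is 60 mm above this point. Standing on the steel rack's rails this point is 78 mm above the ledge
- rack_old: dark wooden rack holding the plates at the start: fixed plank 116 x 252 mm with four light-wood cradles in a row along y, centred at y = +81, +27, -27, -81 mm (left to right) and x = 0. Origin under its centre, on the ledge; y along the row, towards the robot's left when unturned; z up. It lies left or right of the steel rack, turned up to 19 degrees
- rack_new: fixed steel rack, empty: 88 x 255 x 92 mm; axes and origin as rack_old. Four bays at y = +81, +27, -27, -81 mm, x = 0, parted by wire dividers (only at |x| 32 to 38). A plate stands in a bay with its axis along y, on the inner edges (x = +-26, 24 above the ledge) of two rails along y; the gap between dividers is 17, flared to 30 at their tops (80 to 92 up)
- cradle_a: the cradle that plate_a stands in at the start: one of four alike, 104 x 50 x 88 mm, fixed on rack_old; origin under its centre, 10 mm above the ledge, axes as rack_old's. A plate in it rests on edges 30 mm above the ledge (6 mm higher than in rack_new); its slot is 17 mm wide, flared at the top (86 to 98 mm above the ledge), so the plate may lean up to 9 degrees
- cradle_b: the cradle that plate_b stands in at the start: one of four alike, 104 x 50 x 88 mm, fixed on rack_old; origin under its centre, 10 mm above the ledge, axes as rack_old's. A plate in it rests on edges 30 mm above the ledge (6 mm higher than in rack_new); its slot is 17 mm wide, flared at the top (86 to 98 mm above the ledge), so the plate may lean up to 9 degrees
- cradle_c: the cradle that plate_c stands in at the start: one of four alike, 104 x 50 x 88 mm, fixed on rack_old; origin under its centre, 10 mm above the ledge, axes as rack_old's. A plate in it rests on edges 30 mm above the ledge (6 mm higher than in rack_new); its slot is 17 mm wide, flared at the top (86 to 98 mm above the ledge), so the plate may lean up to 9 degrees
- cradle_d: the cradle that plate_d stands in at the start: one of four alike, 104 x 50 x 88 mm, fixed on rack_old; origin under its centre, 10 mm above the ledge, axes as rack_old's. A plate in it rests on edges 30 mm above the ledge (6 mm higher than in rack_new); its slot is 17 mm wide, flared at the top (86 to 98 mm above the ledge), so the plate may lean up to 9 degrees
Mind the look-alikes: they are no part of the job. What is shaped like the part that bears plate_d_centre but blue or purple is not meant.

How it is judged:
By the outcome, as a careful person would: the job done as asked, in the order asked, and still so for the second after the job is handed in, with the robot touching nothing.
It also fails if it takes over 106 s, if anything falls off the work surface, if the arm or the gripper's body presses on something with over 40 N, if the wrist force passes 120 N, or if a joint passes its speed limit or range.

## Working session

There is one attempt and no reset: what is moved stays moved. The work goes in short steps, Python scripts to look and compute and a tool call to move; the robot and the scene stay as the last step left them, time stands still between calls to the robot, and variables do not carry over. Pictures are saved under pics/ and viewed, at most 14 in all, crops included, and the job is handed in when it is done.

Besides the shell and the picture viewer there is one more tool, called as a command line: name --argument value ..., lists and objects as JSON in quotes. apply_moves: Moves the arm, as the interface text tells. Its arguments: {"type":"object","properties":{"steps":{"type":"array","items":{"type":"number"}},"jaw":{"type":"number"},"newtons":{"type":"number"}},"required":["steps"]}

```bash
mkdir -p pics; ls; python3 - <<'E'
from rig import *
import cv2
for n in ("scene","top","wrist"):
    c=calibration(n); print(n,c)
    cv2.imwrite(f"pics/{n}0.png",cv2.cvtColor(get_image(n),cv2.COLOR_RGB2BGR))
print(get_state())
E
```

```text
pics
scene {'fx': 390.1059863017105, 'fy': 390.1059863017105, 'cx': 260.7801298797305, 'cy': 186.38653843299238, 'xyz': array([1.26194317, 0.1175343 , 0.72635929]), 'rotation': array([0.61096859, 0.2887809 , 0.32639386, 0.66090091])}
top {'fx': 472.0751764493168, 'fy': 472.0751764493168, 'cx': 259.4272494910575, 'cy': 192.70707097190538, 'xyz': array([0.40065756, 0.05481977, 1.19443237]), 'rotation': array([-0.69932989, -0.02131181,  0.03270522,  0.71373236])}
wrist {'fx': 343.5750720429789, 'fy': 343.5750720429789, 'cx': 252.17790745471115, 'cy': 196.73877163646003, 'xyz': array([ 0.28848603, -0.5028257 ,  0.37327995]), 'rotation': array([ 0.81974359, -0.12830155,  0.08696869, -0.55135797])}
{'clock': 0.15, 'qpos': array([-1.30600895e+00,  2.76445858e-01,  1.50587459e+00,  4.76595401e-05,
        1.36070156e+00, -1.21033036e-01]), 'qd': array([-0.00023823, -0.00062181, -0.00416862, -0.00146163, -0.00103285,
        0.0004873 ]), 'effort': array([ 1.49087351e-03, -4.17143226e+01, -2.46033758e+01, -6.33241086e-07,
        7.77831010e-03,  6.00193474e-06]), 'position': array([ 0.21626889, -0.53233617,  0.23062778]), 'ee_rot': array([-7.14504240e-04,  9.81451165e-01,  1.91710981e-01, -2.80826201e-05]), 'contact_force': array([-0.75789081, -0.44150207,  0.09544328]), 'moment': array([ 0.03756659, -0.0532912 , -0.07045073]), 'gripper_force': 0.0, 'width': 0.08512290590995278}
```

View pics/scene0.png

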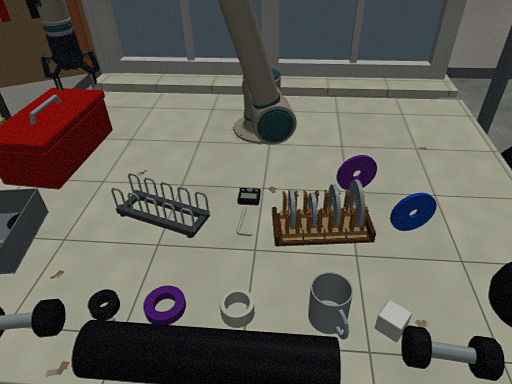

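View pics/top0.png

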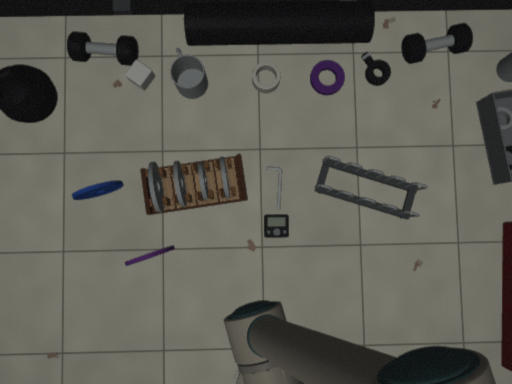

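The scene view shows the wooden rack at (323,220) with four chrome plates, and the empty steel rack at (162,205). The top view has the wooden rack at (195,185) on the robot's left and the steel rack at (370,187), with blue and purple decoy discs off the racks. Next I'll zoom in.

```bash
cat > h.py <<'E'
import numpy as np, cv2
from scipy.spatial.transform import Rotation as R
def rot(c): q=c['rotation']; return R.from_quat([q[1],q[2],q[3],q[0]]).as_matrix()
def ray(c,uv):
    d=rot(c)@np.array([(uv[0]-c['cx'])/c['fx'],-(uv[1]-c['cy'])/c['fy'],-1]); return np.array(c['xyz']),d/np.linalg.norm(d)
def onz(c,uv,z):
    o,d=ray(c,uv); return o+d*(z-o[2])/d[2]
def proj(c,p):
    q=rot(c).T@(np.array(p)-c['xyz']); return np.array([c['cx']+c['fx']*q[0]/-q[2],c['cy']-c['fy']*q[1]/-q[2]])
def tri(rays):
    A=np.zeros((3,3));b=np.zeros(3)
    for o,d in rays:
        P=np.eye(3)-np.outer(d,d);A+=P;b+=P@o
    p=np.linalg.solve(A,b); return p,max(np.linalg.norm((np.eye(3)-np.outer(d,d))@(p-o)) for o,d in rays)
def save(n,im,box=None,s=1):
    if box: im=im[box[1]:box[3],box[0]:box[2]]
    im=cv2.resize(im,None,fx=s,fy=s,interpolation=cv2.INTER_CUBIC); cv2.imwrite(f"pics/{n}.png",cv2.cvtColor(im,cv2.COLOR_RGB2BGR))
E
python3 - <<'E'
from h import *
t=cv2.imread("pics/top0.png"); s=cv2.imread("pics/scene0.png")
a=cv2.resize(t[145:225,130:255],(750,480),interpolation=cv2.INTER_CUBIC)
cv2.imwrite("pics/c1.png",a)
from rig import *
T=calibration("top")
for uv in [(145,172),(240,155),(150,213),(246,199),(325,157),(318,190),(418,186),(409,215)]: print(uv,onz(T,uv,.05).round(3), onz(T,uv,0).round(3))
E
```

```text
(145, 172) [0.544 0.313 0.05 ] [0.55  0.324 0.   ]
(240, 155) [0.581 0.081 0.05 ] [0.589 0.082 0.   ]
(150, 213) [0.444 0.301 0.05 ] [0.446 0.311 0.   ]
(246, 199) [0.473 0.068 0.05 ] [0.477 0.069 0.   ]
(325, 157) [ 0.573 -0.127  0.05 ] [ 0.58  -0.135  0.   ]
(318, 190) [ 0.492 -0.107  0.05 ] [ 0.496 -0.115  0.   ]
(418, 186) [ 0.497 -0.353  0.05 ] [ 0.501 -0.371  0.   ]
(409, 215) [ 0.426 -0.328  0.05 ] [ 0.428 -0.344  0.   ]
```

View pics/c1.png

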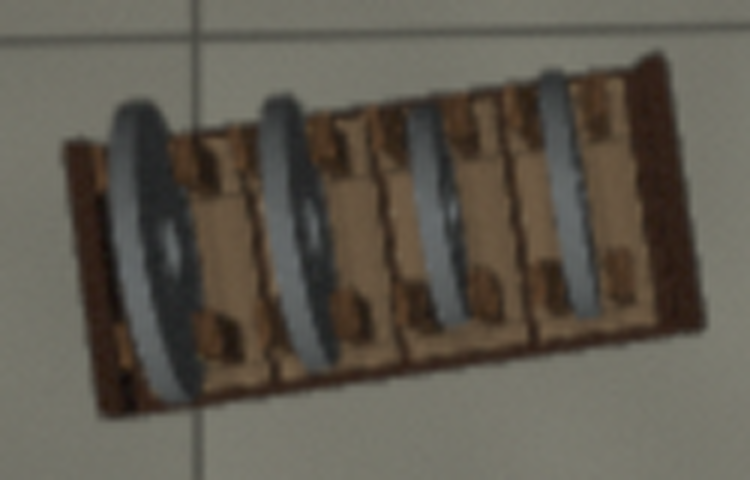

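apply_moves --steps '[0, 0, 4, 0, 2, 4, 8, -2, 4, 8, 12, -4, 7, 12, 12, -6, 9, 16, 12, -8, 11, 20, 12, -10, 13, 24, 12, -12, 15, 28, 12, -13]'

```text
clock: 0.82
position: [0.3442, -0.2955, 0.3507]
ee_rot: [0.0, 0.997, 0.078, 0.0]
contact_force: [1.7, -0.4, -0.1]
width: 0.0854
gripper_force: 0.0
```

apply_moves --steps '[1, 4, 0, 0, 2, 8, 0, 0, 3, 12, 0, 0, 4, 16, 0, 0, 5, 20, 0, 0, 6, 24, 0, 0, 6, 28, 0, 0, 6, 30, 0, 0]'

```text
clock: 1.48
position: [0.4031, 0.0067, 0.3503]
ee_rot: [-0.001, 0.997, 0.081, -0.0]
contact_force: [-0.7, -0.1, -0.9]
width: 0.0854
gripper_force: 0.0
```

apply_moves --steps '[0, 4, 0, 0, 0, 8, 0, 0, 0, 12, 0, 0, 0, 13, 0, 0, 0, 13, 0, 0, 0, 13, 0, 0]'

```text
clock: 1.98
position: [0.4035, 0.1326, 0.3502]
ee_rot: [0.001, 0.997, 0.08, -0.0]
contact_force: [-1.2, -1.1, -0.1]
width: 0.0852
gripper_force: 0.0
```

```bash
python3 - <<'E'
from rig import *
from h import *
s=get_state();c=calibration("wrist"); im=get_image("wrist"); save("w1",im,None,1.5)
np.save("w1.npy",np.array([im,c],dtype=object),allow_pickle=True)
print(s['clock'],s['position'],s['ee_rot'],c['xyz'],rot(c)@[0,0,-1])
E
```

```text
1.9833 [0.40353139 0.1325847  0.35015901] [ 6.70588745e-04  9.96773390e-01  8.02633613e-02 -3.90153835e-04] [0.48058089 0.14542147 0.49284391] [-0.30294685 -0.05078298 -0.95165345]
```

View pics/w1.png

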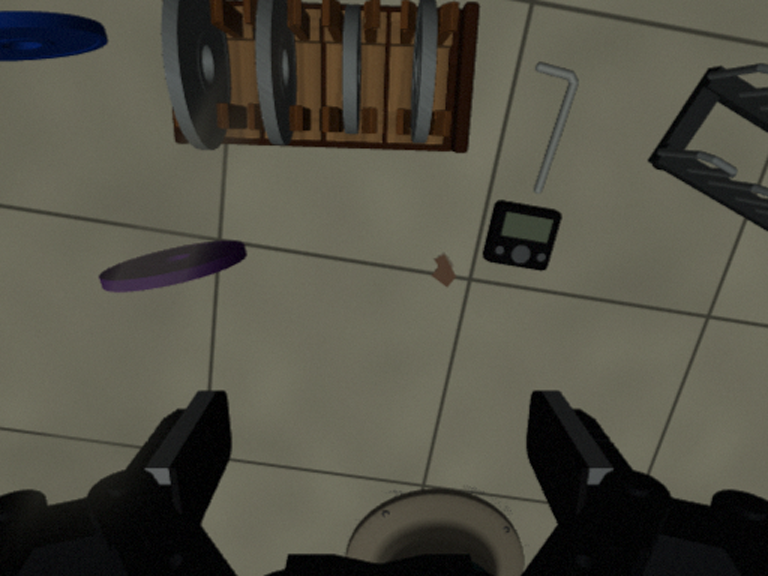

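The wrist view shows the wooden rack at the top edge, (330,75) in the enlarged picture, aligned with the gripper. I need to go further ahead.

apply_moves --steps '[4, 0, 0, 0, 8, 0, 0, 0, 10, 2, 0, 0, 10, 2, 0, 0, 10, 2, 0, 0]'

```text
clock: 2.45
position: [0.5047, 0.151, 0.3494]
ee_rot: [0.0, 0.997, 0.078, -0.001]
contact_force: [-0.5, 0.8, 0.5]
width: 0.0853
gripper_force: 0.0
```

```bash
cat >> h.py <<'E'
import pickle
def snap(n,cam="wrist"):
    from rig import get_state,calibration,get_image
    s=get_state();c=calibration(cam);im=get_image(cam);pickle.dump((im,c,s),open(n+".pkl","wb"));return im,c,s
E
python3 -c "
from h import *
im,c,s=snap('v1');print(s['position'],c['xyz'])"
```

```text
[0.50470394 0.15100429 0.34939511] [0.58206739 0.16344792 0.49195254]
```

apply_moves --steps '[0, 4, 0, 0, 0, 8, 0, 0, 0, 9, 0, 0, 0, 9, 0, 0, 0, 9, 0, 0]'

```text
clock: 2.92
position: [0.503, 0.2415, 0.3508]
ee_rot: [0.001, 0.997, 0.08, -0.0]
contact_force: [0.5, -0.3, -0.5]
width: 0.0852
gripper_force: 0.0
```

```bash
python3 -c "
from h import *
im,c,s=snap('v2');print(s['position'],c['xyz'])
a=pickle.load(open('v1.pkl','rb'))[0]
b=np.vstack([a[:260],im[:260]]); save('v12',b,None,1.15)"
```

```text
[0.50298292 0.24151875 0.35077409] [0.57995628 0.2542592  0.49351451]
```

View pics/v12.png

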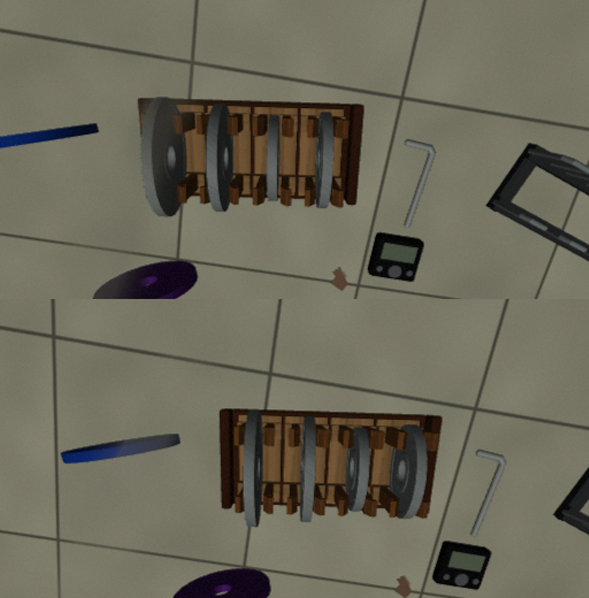

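```bash
python3 - <<'E'
from h import *
a=pickle.load(open('v1.pkl','rb'))[0];b=pickle.load(open('v2.pkl','rb'))[0]
A=a[80:192,115:320];B=b[90:202,185:390]
out=np.vstack([A,B]); save('z12',out,None,2.65)
for im,box in((a,(115,80,320,192)),(b,(185,90,390,202))):
    hsv=cv2.cvtColor(cv2.GaussianBlur(im,(3,3),0),cv2.COLOR_RGB2HSV); x0,y0,x1,y1=box
    m=((hsv[...,1]<70)&(hsv[...,2]>30)).astype(np.uint8)
    brown=((hsv[...,1]>95)).astype(np.uint8); brown[:y0]=0;brown[y1:]=0;brown[:,:x0]=0;brown[:,x1:]=0
    n,l,st,ce=cv2.connectedComponentsWithStats(brown); 
    k=np.isin(l,[i for i in range(1,n) if st[i,4]>60]); pts=np.argwhere(k)[:,::-1].astype(np.float32)
    hull=cv2.convexHull(pts); print(cv2.minAreaRect(pts)); H=np.zeros_like(m);cv2.fillConvexPoly(H,hull.astype(int),1)
    n,l,st,ce=cv2.connectedComponentsWithStats(m*H)
    for i in range(1,n):
        if st[i,4]>150: print(st[i],ce[i])
    r=[115+80][0]
    for row in ((125,140,155) if im is a else (135,150,165)):
        print(row,' '.join(f"{int(v)}" for v in im[row,x0:x1].mean(1)))
E
```

```text
((232.00389099121094, 133.3677520751953), (163.8997039794922, 89.81409454345703), 1.6846843957901)
[178  91  16  87 928] [185.05926724 135.28556034]
[ 270   98   21   82 1143] [281.65704287 139.93788276]
[225 101  24  79 811] [236.72996301 142.15166461]
[151 116  11  39 205] [156.02926829 129.93170732]
[192 127   8  28 158] [195.28481013 138.60759494]
125 104 105 106 103 103 103 96 84 86 83 81 80 81 80 81 85 73 56 49 46 47 48 47 46 47 44 46 44 45 46 42 41 38 40 37 37 33 35 34 33 32 31 28 34 36 38 53 75 76 71 69 69 72 79 80 77 78 79 79 77 75 69 63 51 57 83 83 80 79 80 80 80 80 67 25 25 25 25 26 33 27 27 23 23 27 28 33 49 72 72 71 70 77 82 85 76 78 79 76 76 72 72 61 26 23 28 56 81 82 85 85 84 81 81 76 75 67 68 82 80 80 80 76 77 77 69 46 37 59 69 68 71 79 77 78 79 78 76 76 74 73 69 63 23 26 51 85 78 81 83 84 83 81 77 75 71 69 69 65 60 55 54 39 41 45 49 69 81 78 78 81 77 75 75 74 74 77 77 75 73 70 59 29 19 22 20 17 14 11 11 13 21 20 21 23 19 23 21 44 92 113 115 115 116 115
140 107 107 106 105 107 107 104 100 93 90 91 93 89 91 88 91 82 58 47 48 48 46 48 47 45 43 41 44 49 39 43 65 80 79 78
[... 2688 characters left out ...]
9 24 20 49 98 118 119 119 117 118 118 119 119 118 122 121
165 115 113 113 113 113 114 96 44 20 22 22 20 25 19 16 9 9 6 17 25 22 39 65 74 65 30 55 98 99 99 98 100 101 100 98 85 32 25 31 35 26 33 47 61 64 38 18 14 12 16 16 16 34 64 80 75 77 73 52 24 35 57 71 70 72 73 59 14 16 15 14 17 15 42 72 68 47 50 67 82 98 102 102 100 98 100 97 84 47 15 12 13 30 58 78 72 73 54 24 29 50 74 75 76 75 64 29 19 17 13 16 19 16 35 60 62 41 45 37 41 48 52 41 40 36 60 99 96 96 95 98 98 96 91 75 71 62 32 26 50 75 75 75 73 64 38 16 17 19 16 16 18 31 47 47 47 44 35 37 39 37 38 39 37 41 48 60 46 41 37 40 36 39 37 44 68 97 97 94 96 95 96 96 85 48 18 20 22 21 18 64 116 122 120 121 121 123 120 122 122 122 123 122 121 123
```

View pics/z12.png

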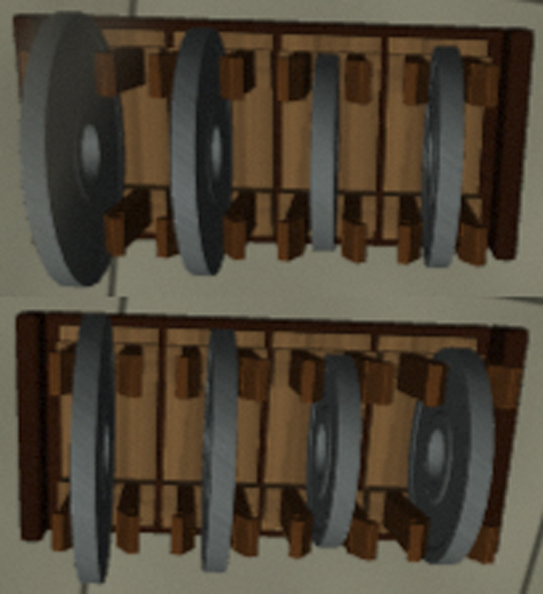

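The crops show four plates, the leftmost largest; rim bands are bright and bluish, faces dark. I'll triangulate the rim bands across both views.

```bash
cat > rim.py <<'E'
from h import *
from scipy.optimize import least_squares
def bands(im,box,vmin=62):
    x0,y0,x1,y1=box; f=cv2.GaussianBlur(im,(3,3),0).astype(int)
    m=((f[...,2]-f[...,0]>=2)&(f.mean(2)>vmin)).astype(np.uint8)
    M=np.zeros_like(m);M[y0:y1,x0:x1]=m[y0:y1,x0:x1]
    M=cv2.morphologyEx(M,cv2.MORPH_OPEN,np.ones((5,5),np.uint8))
    n,l,st,ce=cv2.connectedComponentsWithStats(M); out=[]
    for i in sorted(range(1,n),key=lambda i:ce[i][0]):
        if st[i,4]<200: continue
        rows=range(st[i,1]+3,st[i,1]+st[i,3]-3); pts=[]
        for r in rows:
            c=np.where(l[r]==i)[0]
            if 4<=len(c)<=14: pts.append((c.mean(),r))
        pts=np.array(pts); out.append((np.polyfit(pts[:,1],pts[:,0],4),pts[:,1].min(),pts[:,1].max(),st[i]))
    return out
E
python3 - <<'E'
from rim import *
a,ca,_=pickle.load(open('v1.pkl','rb'));b,cb,_=pickle.load(open('v2.pkl','rb'))
BA=bands(a,(115,78,320,195));BB=bands(b,(185,88,390,210))
print([x[3] for x in BA],[x[3] for x in BB])
yaw=np.radians(9)
for p,q in zip(BA,BB):
    P=[]
    for r in np.arange(p[1],p[2]+1,3):
        o,d=ray(ca,(np.polyval(p[0],r),r)); best=None
        vs=np.arange(q[1]-2,q[2]+2,.25)
        res=[tri([(o,d),ray(cb,(np.polyval(q[0],v),v))]) for v in vs]
        k=int(np.argmin([x[1] for x in res]))
        if 0<k<len(vs)-1: P.append(res[k][0])
    P=np.array(P)
    c0=P.mean(0); u,s,vt=np.linalg.svd(P-c0); n=vt[2]; n*=np.sign(n[1])
    # circle fit in x',z
    xx=P[:,0]*np.cos(yaw)+P[:,1]*np.sin(yaw)
    f=least_squares(lambda t:np.hypot(xx-t[0],P[:,2]-t[1])-t[2],[xx.mean(),.08,.05],loss='soft_l1',f_scale=.001)
    i=P[:,2].argmax(); top=P[P[:,2]>P[i,2]-.004].mean(0)
    print(len(P),'top',top.round(4),'normal yaw',np.degrees(np.arctan2(-n[0],n[1])).round(1),'tilt',np.degrees(np.arcsin(n[2])).round(1),'circle',f.x.round(4),'P',P[:: max(1,len(P)//4)].round(3).tolist())
E
```

```text
[array([180, 111,  12,  71, 520], dtype=int32), array([233, 121,   8,  52, 352], dtype=int32), array([278, 116,  10,  64, 474], dtype=int32)] [array([213, 135,   9,  62, 479], dtype=int32), array([263, 123,  10,  69, 526], dtype=int32), array([310, 131,  10,  42, 292], dtype=int32), array([356, 129,  14,  57, 416], dtype=int32)]
16 top [ 0.404   0.3245 -0.4575] normal yaw 7.1 tilt 3.4 circle [-359.9521 1049.9003 1110.4669] P [[0.432, 0.329, -0.462], [0.4, 0.324, -0.457], [0.365, 0.32, -0.465], [0.326, 0.316, -0.482]]
16 top [ 0.4074  0.1795 -0.46  ] normal yaw 7.5 tilt 0.4 circle [ 0.4493 -0.4444  0.0529] P [[0.477, 0.188, -0.458], [0.438, 0.184, -0.5], [0.406, 0.18, -0.487], [0.377, 0.176, -0.461]]
13 top [ 0.4427  0.0537 -0.4495] normal yaw 8.5 tilt -4.1 circle [  32.4035 1078.8125 1079.7416] P [[0.485, 0.059, -0.469], [0.462, 0.056, -0.455], [0.439, 0.053, -0.448], [0.413, 0.048, -0.457], [0.388, 0.046, -0.454]]
```

```bash
python3 - <<'E'
from h import *
a=pickle.load(open('v1.pkl','rb'))[0]
print(a[140,117:135].tolist()); print(a[110,120:140].tolist()); print(a[110,178:192].tolist())
E
```

```text
[[114, 111, 95], [111, 110, 96], [113, 112, 96], [113, 112, 96], [111, 109, 93], [105, 105, 91], [93, 95, 91], [91, 94, 87], [91, 94, 89], [93, 96, 91], [89, 93, 87], [90, 94, 90], [87, 91, 86], [91, 94, 90], [81, 85, 80], [61, 60, 55], [50, 49, 44], [52, 50, 44]]
[[111, 110, 92], [98, 93, 79], [69, 56, 46], [72, 62, 50], [76, 74, 66], [72, 73, 67], [74, 74, 69], [74, 75, 69], [75, 77, 72], [74, 76, 70], [71, 73, 71], [72, 73, 67], [69, 71, 67], [61, 60, 57], [51, 50, 44], [52, 51, 45], [50, 48, 43], [48, 46, 42], [51, 51, 45], [50, 49, 44]]
[[37, 21, 11], [41, 25, 15], [51, 44, 38], [64, 66, 64], [66, 69, 67], [65, 68, 67], [63, 66, 64], [58, 61, 61], [59, 62, 60], [57, 62, 60], [61, 62, 61], [50, 52, 50], [28, 31, 30], [25, 27, 28]]
```

```bash
sed -i 's/>=2)/>-9)/; s/vmin=62/vmin=57/' rim.py; cat > tr.py <<'E'
from rim import *
def run(na,nb,boxa,boxb,yaw):
    a,ca,_=pickle.load(open(na+'.pkl','rb'));b,cb,_=pickle.load(open(nb+'.pkl','rb'))
    BA=bands(a,boxa);BB=bands(b,boxb)
    print([x[3].tolist() for x in BA],[x[3].tolist() for x in BB])
    for p,q in zip(BA,BB):
        P=[]
        for r in np.arange(p[1],p[2]+1,2):
            o,d=ray(ca,(np.polyval(p[0],r),r))
            vs=np.arange(max(q[1],r-25),min(q[2],r+25),.25)
            res=[tri([(o,d),ray(cb,(np.polyval(q[0],v),v))]) for v in vs]
            if not res: continue
            k=int(np.argmin([x[1] for x in res]))
            if 0<k<len(vs)-1: P.append(res[k][0])
        P=np.array(P)
        if len(P)<6: print('few',len(P)); continue
        n=np.linalg.svd(P-P.mean(0))[2][2]; n*=np.sign(n[1])
        ey=np.array([-np.sin(yaw),np.cos(yaw)]);ex=np.array([ey[1],-ey[0]])
        xx=P[:,:2]@ex; yy=P[:,:2]@ey
        f=least_squares(lambda t:np.hypot(xx-t[0],P[:,2]-t[1])-t[2],[xx.mean(),.08,.05],loss='soft_l1',f_scale=.001).x
        near=abs(xx-f[0])<.02; g=np.polyfit(xx-f[0],yy,1); c=ex*f[0]+ey*yy[near].mean()
        print(len(P),'centre xy',c.round(4),'z,r',f[1:].round(4),'top z',(P[near,2].max()).round(4),'yaw',np.degrees(yaw+-np.arctan(g[0])).round(1),'tilt',np.degrees(np.arcsin(n[2])).round(1))
E
python3 -c "
from tr import *
run('v1','v2',(115,78,320,195),(185,88,390,210),np.radians(9))"
```

```text
[[123, 93, 19, 95, 860], [180, 108, 13, 76, 661], [232, 115, 9, 60, 487], [275, 113, 14, 68, 627]] [[211, 116, 11, 82, 710], [261, 119, 13, 75, 710], [307, 127, 14, 58, 487], [353, 125, 18, 66, 570]]
38 centre xy [0.5036 0.2795] z,r [0.0836 0.0582] top z 0.1418 yaw 10.5 tilt 0.9
35 centre xy [0.5109 0.2255] z,r [0.0444 0.0822] top z 0.1279 yaw 10.7 tilt 0.8
26 centre xy [0.5195 0.1711] z,r [0.0572 0.0506] top z 0.1074 yaw 10.6 tilt 1.1
30 centre xy [0.527  0.1206] z,r [0.0911 0.0348] top z 0.1266 yaw 9.2 tilt -6.7
```

Plates from left to right are D, C, A, B, and wooden rack centre ≈ (0.515, 0.199), yaw ≈ 8.5°. Now the steel rack, with the tool turned to about −18°.

apply_moves --steps '[0, -4, 0, -4, 0, -8, 0, -8, 0, -12, 0, -12, 0, -16, 0, -16, 0, -20, 0, -20, 0, -24, 0, -24, 0, -28, 0, -27, 0, -32, 0, -27]'

```text
clock: 3.63
position: [0.502, -0.0807, 0.3511]
ee_rot: [0.001, 0.988, -0.158, 0.0]
contact_force: [0.6, 0.5, 0.1]
width: 0.0853
gripper_force: 0.0
```

apply_moves --steps '[0, -4, 0, 0, 0, -8, 0, 0, 0, -11, 0, 0, 0, -11, 0, 0, 0, -11, 0, 0]'

```text
clock: 4.05
position: [0.5022, -0.1899, 0.3504]
ee_rot: [0.0, 0.987, -0.158, -0.0]
contact_force: [0.5, 1.2, 0.3]
width: 0.0858
gripper_force: 0.0
```

```bash
python3 -c "
from h import *
im,c,s=snap('s1');print(s['position'],s['ee_rot'])"
```

```text
[ 0.50215696 -0.18985389  0.35037146] [ 1.28358446e-04  9.87414750e-01 -1.58151388e-01 -4.82922679e-04]
```

apply_moves --steps '[0, -4, 0, 0, -2, -8, 0, 0, -3, -9, 0, 0, -3, -9, 0, 0, -3, -9, 0, 0]'

```text
clock: 4.52
position: [0.4733, -0.2764, 0.3508]
ee_rot: [-0.0, 0.988, -0.156, 0.0]
contact_force: [-0.3, -0.4, 0.4]
width: 0.0853
gripper_force: 0.0
```

```bash
python3 -c "
from h import *
im,c,s=snap('s2');print(s['position'],s['ee_rot'])
a=pickle.load(open('s1.pkl','rb'))[0]
b=np.vstack([a[:240],im[:240]]); save('s12',b,None,1.25)"
```

```text
[ 0.47325419 -0.27643079  0.35083312] [-4.25362865e-04  9.87782033e-01 -1.55841048e-01  2.02909697e-04]
```

View pics/s12.png

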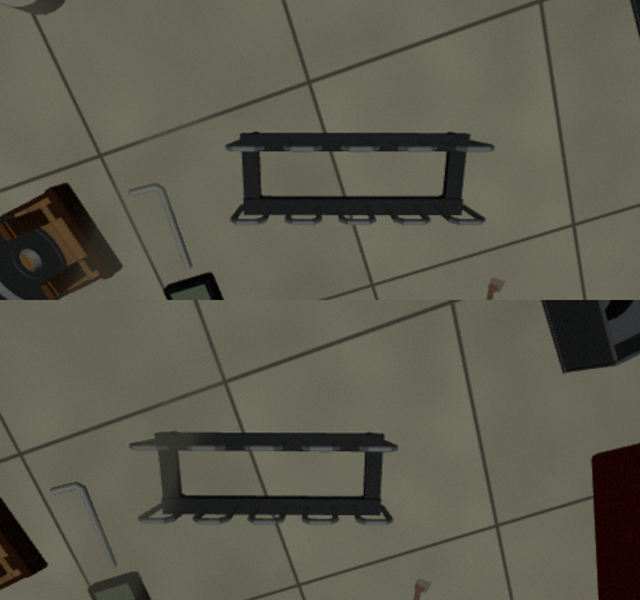

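The steel rack sits square to the tool: s1 window at (352,175) in the enlarged picture, with five hoop dividers in front at row 218. I'll triangulate the window corners and the hoops.

```bash
python3 - <<'E'
from h import *
def dat(n,cx,cy):
    im,c,_=pickle.load(open(n+'.pkl','rb')); f=cv2.GaussianBlur(im,(3,3),0).mean(2)
    m=(f>62).astype(np.uint8); n_,l,st,ce=cv2.connectedComponentsWithStats(m,connectivity=4)
    i=l[cy,cx]; x,y,w,h,_a=st[i]; 
    k=(l==i).astype(np.uint8)
    # edge line fits
    L=[]
    ys=np.arange(y+8,y+h-8); xs=np.r_[x+10:x+w-10]
    L.append(np.polyfit(ys,[np.where(k[r])[0].min()-.5 for r in ys],1)); L.append(np.polyfit(ys,[np.where(k[r])[0].max()+.5 for r in ys],1))
    med=lambda v:v
    tp=np.array([np.where(k[:,q])[0].min()-.5 for q in xs]);bt=np.array([np.where(k[:,q])[0].max()+.5 for q in xs])
    T=np.polyfit(xs,tp,1);B=np.polyfit(xs,bt,1)
    P=[]
    for hl in (T,B):
        for vl in L[:2]:
            v=hl[1]
            for _ in range(5): u=np.polyval(vl,v); v=np.polyval(hl,u)
            P.append((u,v))
    print(st[i],np.std(tp-np.polyval(T,xs)).round(2),np.std(bt-np.polyval(B,xs)).round(2),np.round(P,1).tolist())
    g=cv2.GaussianBlur(im,(3,3),0).astype(int)
    # hoops: non-floor-coloured (B-R > -10) below rail
    r0=y+h+14; mm=np.zeros(m.shape,np.uint8); sub=(g[...,2]-g[...,0]>-9)
    mm[r0:r0+14,x-35:x+w+40]=sub[r0:r0+14,x-35:x+w+40]
    n2,l2,s2,c2=cv2.connectedComponentsWithStats(mm)
    H=[]
    for j in range(1,n2):
        if s2[j,4]>20: H.append((s2[j].tolist()))
    print(sorted(H))
    return im,c,P
a,ca,Pa=dat('s1',281,140);b,cb,Pb=dat('s2',215,135)
Q=[]
for p,q in zip(Pa,Pb):
    t=tri([ray(ca,p),ray(cb,q)]); print(t[0].round(4),round(t[1],4)); Q.append(t[0])
    print('   at z=.024:',onz(ca,p,.024).round(4),onz(cb,q,.024).round(4))
Q=np.array(Q); print(Q.mean(0)); e=Q[[0,2]].mean(0)-Q[[1,3]].mean(0); print(np.degrees(np.arctan2(-e[0],e[1])),np.linalg.norm(e[:2]))
save('s1z',np.vstack([a[100:185,170:410],b[100:185,95:335]]),None,3)
E
```

```text
[ 208  118  149   39 5438] 1.52 0.21 [[206.8, 119.7], [356.9, 118.5], [209.2, 156.5], [353.4, 156.5]]
[[184, 171, 204, 10, 1066]]
[ 142  117  150   40 5435] 1.64 0.36 [[141.4, 117.6], [291.9, 119.8], [145.5, 155.2], [289.7, 156.9]]
[[111, 171, 38, 8, 181], [154, 171, 161, 9, 831]]
[ 0.5544 -0.1412  0.0073] 0.0009
   at z=.024: [ 0.5543 -0.1434  0.024 ] [ 0.555 -0.147  0.024]
[ 0.4888 -0.3395  0.0037] 0.0008
   at z=.024: [ 0.4932 -0.3345  0.024 ] [ 0.4905 -0.3377  0.024 ]
[ 0.5048 -0.1267  0.0098] 0.0004
   at z=.024: [ 0.5065 -0.1291  0.024 ] [ 0.5065 -0.132   0.024 ]
[ 0.4399 -0.3218  0.009 ] 0.0002
   at z=.024: [ 0.4444 -0.3185  0.024 ] [ 0.4431 -0.3211  0.024 ]
[ 0.49699044 -0.23230064  0.00749336]
-18.3501882712777 0.2071978698635856
```

View pics/s1z.png

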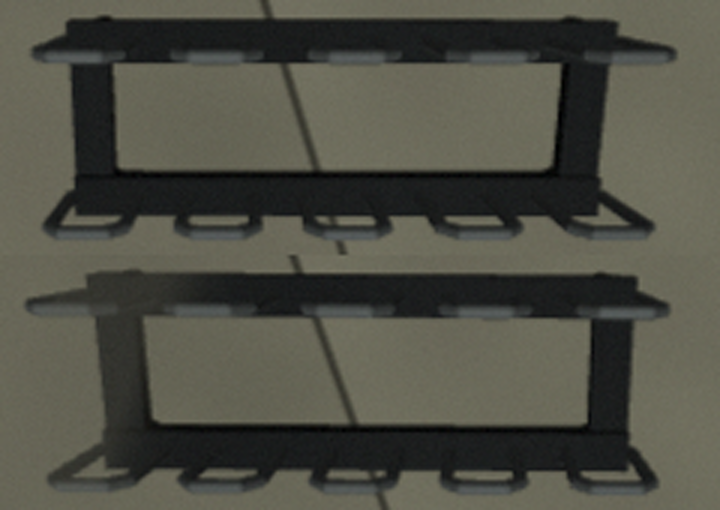

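The hoops' light top bars are clear in both views (crop rows 232 and 487 in front, 56 and 312 behind); triangulate those.

```bash
python3 - <<'E'
from h import *
def bars(n,x0):
    im,c,_=pickle.load(open(n+'.pkl','rb')); g=im.astype(int)
    m=((g[...,2]-g[...,0]>-9)&(g.mean(2)>46)).astype(np.uint8); out=[]
    for r0,r1 in((113,123),(172,182)):
        M=np.zeros_like(m);M[r0:r1,x0:x0+240]=m[r0:r1,x0:x0+240]
        k,l,st,ce=cv2.connectedComponentsWithStats(M)
        for i in sorted(range(1,k),key=lambda i:ce[i][0]):
            if st[i,2]>12: out.append((r0,st[i,0]+st[i,2]/2-.5,ce[i][1],st[i,2]))
    return c,out
ca,A=bars('s1',170);cb,B=bars('s2',95)
print([(round(a[1],1),round(a[2],1),a[3]) for a in A]);print([(round(a[1],1),round(a[2],1),a[3]) for a in B])
fa=[199.3,242.3,285.3,329.7,373.7];fb=[127,169,213,256.7,299.3]
F=[a for a in A if a[0]==172];G=[a for a in B if a[0]==172]
if len(F)==5==len(G): fa=[f[1] for f in F];fb=[f[1] for f in G]
P=[tri([ray(ca,(u,177.3)),ray(cb,(v,177.3))]) for u,v in zip(fa,fb)]
for p,r in P: print('front',p.round(4),round(r,4))
Q=[tri([ray(ca,(u/3+170,118.8)),ray(cb,(v/3+95,119))]) for u,v in zip((217,348,487),(215,350,485))]
for p,r in Q: print('back',p.round(4),round(r,4))
E
```

```text
[(np.float64(195.5), np.float64(118.6), np.int32(32)), (np.float64(242.0), np.float64(118.7), np.int32(31)), (np.float64(288.0), np.float64(118.7), np.int32(31)), (np.float64(334.0), np.float64(118.7), np.int32(31)), (np.float64(380.0), np.float64(118.8), np.int32(31)), (np.float64(199.0), np.float64(177.0), np.int32(31)), (np.float64(242.5), np.float64(177.0), np.int32(30)), (np.float64(285.5), np.float64(177.0), np.int32(30)), (np.float64(328.5), np.float64(177.0), np.int32(32)), (np.float64(373.5), np.float64(177.1), np.int32(30))]
[(np.float64(164.0), np.float64(117.5), np.int32(123)), (np.float64(256.5), np.float64(118.6), np.int32(30)), (np.float64(302.5), np.float64(119.0), np.int32(32)), (np.float64(125.0), np.float64(175.5), np.int32(29)), (np.float64(169.5), np.float64(176.8), np.int32(32)), (np.float64(212.5), np.float64(177.1), np.int32(30)), (np.float64(255.5), np.float64(176.9), np.int32(30)), (np.float64(299.5), np.float64(177.2), np.int32(30))]
front [ 0.4946 -0.1189  0.0841] 0.0005
front [ 0.4766 -0.1691  0.0783] 0.0004
front [ 0.46  -0.22   0.078] 0.0002
front [ 0.4433 -0.271   0.0778] 0.0001
front [ 0.4279 -0.323   0.0831] 0.0
back [ 0.5439 -0.1914  0.0731] 0.0005
back [ 0.5268 -0.2416  0.0652] 0.0003
back [ 0.5104 -0.294   0.0723] 0.0002
```

```bash
python3 - <<'E'
from h import *
from rig import calibration
ca=pickle.load(open('s1.pkl','rb'))[1];cb=pickle.load(open('s2.pkl','rb'))[1]
D={'s1':(ca,[195.5,242,288,334,380],118.7,[199,242.5,285.5,328.5,373.5],177),'s2':(cb,[None,215/3+95,350/3+95,256.5,302.5],118.8,[None,169.5,212.5,255.5,299.5],177)}
for k,(c,b,vb,f,vf) in D.items():
    for i in range(5):
        if b[i] is None: continue
        p=onz(c,(b[i],vb),.091);q=onz(c,(f[i],vf),.091); e=p-q; y=(2-i)*.054; w=np.radians(-18.3)
        m=(p+q)/2; o=m[:2]-y*np.array([-np.sin(w),np.cos(w)])
        print(k,i,m.round(4)[:2],'gap',np.linalg.norm(e).round(4),'yaw',np.degrees(np.arctan2(e[1],e[0])).round(1),'origin',o.round(4))
T=calibration("top"); im=cv2.imread("pics/top0.png")
cv2.imwrite("pics/tz.png",cv2.resize(im[145:225,305:435],(780,480),interpolation=cv2.INTER_CUBIC))
E
```

```text
s1 0 [ 0.5296 -0.1312] gap 0.0689 yaw -17.6 origin [ 0.4957 -0.2337]
s1 1 [ 0.5132 -0.1815] gap 0.0689 yaw -18.2 origin [ 0.4962 -0.2327]
s1 2 [ 0.4969 -0.2312] gap 0.0689 yaw -18.8 origin [ 0.4969 -0.2312]
s1 3 [ 0.4805 -0.2809] gap 0.0689 yaw -19.5 origin [ 0.4975 -0.2296]
s1 4 [ 0.4639 -0.3317] gap 0.0689 yaw -18.1 origin [ 0.4978 -0.2292]
s2 1 [ 0.5113 -0.1846] gap 0.0689 yaw -19.4 origin [ 0.4944 -0.2358]
s2 2 [ 0.4954 -0.2339] gap 0.0689 yaw -19.1 origin [ 0.4954 -0.2339]
s2 3 [ 0.4795 -0.2831] gap 0.0689 yaw -18.7 origin [ 0.4965 -0.2318]
s2 4 [ 0.4633 -0.3335] gap 0.0689 yaw -18.3 origin [ 0.4972 -0.231 ]
```

View pics/tz.png

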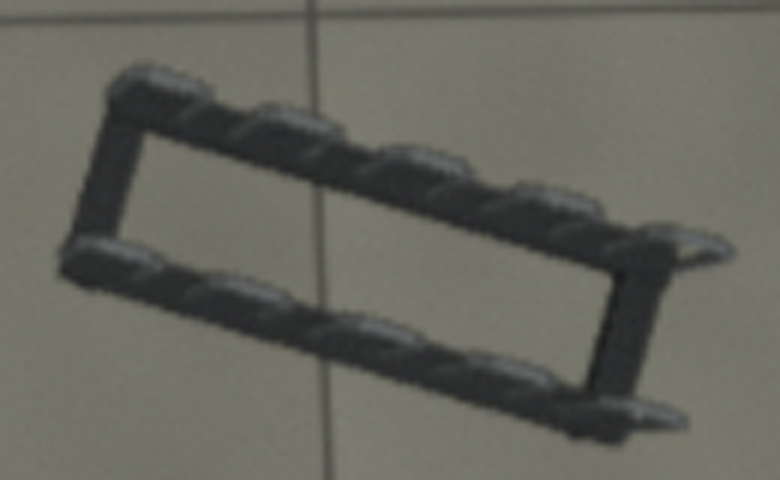

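The top crop confirms the steel rack's angle. Wrist stereo puts it about 12 mm lower than the text says, so I'll check heights with the scene camera.

```bash
python3 - <<'E'
from h import *
im=cv2.imread("pics/scene0.png")
a=cv2.resize(im[165:245,105:220],(690,480),interpolation=cv2.INTER_CUBIC);cv2.imwrite("pics/sz.png",a)
E
```

```text
(no output)
```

View pics/sz.png

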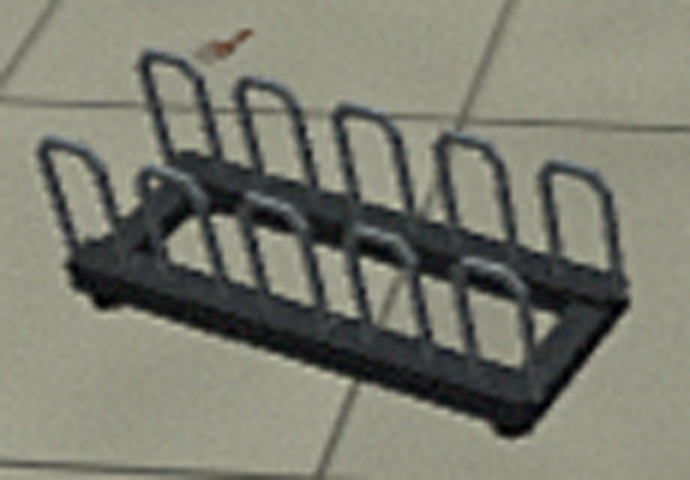

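The scene crop shows ten hoops; upper-row tops run from (175,60) to (575,170), lower-row from (72,150) to (490,270).

```bash
python3 - <<'E'
from h import *
from rig import calibration
S=calibration("scene");T=calibration("top")
ca=pickle.load(open('s1.pkl','rb'))[1];cb=pickle.load(open('s2.pkl','rb'))[1]
U=[(575,170),(475,143),(370,115),(270,88),(175,60)];L=[(490,270),(378,237),(275,204),(175,176),(74,150)]
cv=lambda p:(p[0]/6+105-.4,p[1]/6+165-.4)
f1=[199,242.5,285.5,328.5,373.5];b1=[195.5,242,288,334,380];f2=[None,169.5,212.5,255.5,299.5];b2=[None,166.7,211.7,256.5,302.5]
w=np.radians(-18.4);ey=np.array([-np.sin(w),np.cos(w)])
for i in range(5):
    m=[]
    for A,vA,B,sc in((f1,177,f2,U),(b1,118.7,b2,L)):
        rs=[ray(S,cv(sc[i])),ray(ca,(A[i],vA))]+([ray(cb,(B[i],vA))] if B[i] else [])
        p,r=tri(rs); m.append(p); print(i,p.round(4),round(r,4),end=' ')
    m=(m[0]+m[1])/2; print('origin',(m[:2]-(2-i)*.054*ey).round(4), m[2].round(4))
# plates D..B rim tops seen by scene vs v1/v2
E
```

```text
0 [ 0.4952 -0.1187  0.0865] 0.0012 0 [ 0.5619 -0.14    0.0869] 0.001 origin [ 0.4945 -0.2318] 0.0867
1 [ 0.4772 -0.1691  0.0833] 0.0028 1 [ 0.5442 -0.1927  0.0857] 0.002 origin [ 0.4936 -0.2321] 0.0845
2 [ 0.4614 -0.22    0.0848] 0.0019 2 [ 0.5278 -0.2427  0.0872] 0.0022 origin [ 0.4946 -0.2314] 0.086
3 [ 0.4456 -0.2704  0.0858] 0.0014 3 [ 0.5116 -0.2926  0.087 ] 0.0023 origin [ 0.4956 -0.2303] 0.0864
4 [ 0.429  -0.3215  0.087 ] 0.0022 4 [ 0.4951 -0.3438  0.0861] 0.0016 origin [ 0.4961 -0.2302] 0.0865
```

Hoop tops come out at ≈0.087 m, consistent with the text. Steel rack origin ≈ (0.495, −0.2315), yaw −18.1°. Now fetch D.

apply_moves --steps '[0, 4, 0, 4, 0, 8, 0, 8, 1, 12, 0, 12, 1, 16, 0, 16, 2, 20, 0, 20, 2, 24, 0, 24, 3, 28, 0, 26.5, 3, 32, 0, 26.5]' --jaw 147 --newtons 60

```text
clock: 5.23
position: [0.5041, 0.0468, 0.3508]
ee_rot: [-0.0, 0.997, 0.077, 0.001]
contact_force: [0.3, -0.8, 1.1]
width: 0.0361
gripper_force: 0.0
```

apply_moves --steps '[0, 4, 0, 0, 0, 8, 0, 0, 0, 12, 0, 0, 0, 16, 0, 0, 0, 20, -3, 0, 0, 23.5, -6, 0, 0, 23.5, -8, 0, 0, 23.5, -8, 0]'

```text
clock: 5.9
position: [0.4989, 0.281, 0.2649]
ee_rot: [0.001, 0.997, 0.078, -0.005]
contact_force: [-0.4, -0.7, -1.2]
width: 0.0366
gripper_force: 0.0
```

apply_moves --steps '[0, 0, 0, 0, 0, 0, 0, 0]'

```text
clock: 6.07
position: [0.5038, 0.278, 0.2722]
ee_rot: [-0.0, 0.997, 0.076, 0.001]
contact_force: [-0.7, 0.6, 1.1]
width: 0.0358
gripper_force: 0.0
```

```bash
cat > st.py <<'E'
from rig import *
import numpy as np
s=get_state();q=s['ee_rot']
print(round(s['clock'],2),s['position'].round(4),'yaw',np.degrees(2*np.arctan2(q[2],q[1])).round(2),'F',s['contact_force'].round(1),'w',round(s['width'],4),s['gripper_force'])
E
python3 st.py
```

```text
6.07 [0.5038 0.278  0.2722] yaw 8.67 F [-0.7  0.6  1.1] w 0.0358 0.0
```

apply_moves --steps '[0, 0.1, -3, 0, 0, 0.1, -6, 0, 0, 0.1, -9, 0, 0, 0.1, -11.5, 0, 0, 0.1, -13.5, 0, 0, 0.1, -15.5, 0, 0, 0.1, -16.5, 0, 0, 0.1, -16.5, 0]'

```text
clock: 6.73
position: [0.5038, 0.2776, 0.1052]
ee_rot: [0.0, 0.997, 0.074, -0.001]
contact_force: [0.0, -0.4, 1.4]
width: 0.0359
gripper_force: 0.0
```

apply_moves --steps '[0, 0, 0, 0, 0, 0, 0, 0, 0, 0, 0, 0, 0, 0, 0, 0, 0, 0, 0, 0, 0, 0, 0, 0]' --jaw 255 --newtons 60

```text
clock: 7.23
position: [0.5053, 0.2791, 0.1075]
ee_rot: [-0.0, 0.997, 0.075, 0.002]
contact_force: [-0.7, -1.3, 6.0]
width: 0.0096
gripper_force: 60.6
```

apply_moves --steps '[0, 0, 0.8, 0, 0, 0, 2.5, 0, 0, 0, 5, 0, 0, 0, 8, 0, 0, 0, 11, 0, 0, 0, 13, 0, 0, 0, 15, 0, 0, 0, 15, 0]'

```text
clock: 7.9
position: [0.5049, 0.2795, 0.2589]
ee_rot: [-0.001, 0.997, 0.075, 0.003]
contact_force: [1.8, 1.4, -6.8]
width: 0.0095
gripper_force: 59.0
```

```bash
python3 st.py
```

```text
7.9 [0.5049 0.2795 0.2589] yaw 8.62 F [ 1.8  1.4 -6.8] w 0.0095 58.96983861923218
```

apply_moves --steps '[0, -2, 0, -2, 0, -5, 0, -5, 0, -8.5, 0, -9, 0.5, -12, 0, -13, 0.5, -15.5, 0, -17, 1, -19, 0, -21, 1, -22.5, 0, -24, 1.2, -26, 0, -26.7]'

```text
clock: 8.57
position: [0.5136, 0.0175, 0.253]
ee_rot: [0.0, 0.987, -0.158, -0.003]
contact_force: [1.9, 0.3, -6.7]
width: 0.0096
gripper_force: 59.7
```

apply_moves --steps '[0.2, -3.5, 0, 0, 0.4, -7, 0, 0, 0.4, -10.5, 0, 0, 0.4, -13.5, 0, 0, 0.4, -16, 0, 0, 0.4, -17.4, 0, 0, 0.4, -17.4, 0, 0, 0.4, -17.4, 0, 0]'

```text
clock: 9.23
position: [0.5188, -0.1549, 0.2536]
ee_rot: [-0.001, 0.987, -0.158, -0.002]
contact_force: [-0.0, 0.1, -6.6]
width: 0.01
gripper_force: 59.9
```

```bash
python3 st.py; python3 st.py
```

```text
9.23 [ 0.5188 -0.1549  0.2536] yaw -18.18 F [-0.   0.1 -6.6] w 0.01 59.91094529628754
9.23 [ 0.5188 -0.1549  0.2536] yaw -18.18 F [-0.   0.1 -6.6] w 0.01 59.91094529628754
```

apply_moves --steps '[0.1, 0, -2, 0, 0.1, 0, -4, 0, 0.1, 0, -5.5, 0, 0.1, 0, -6, 0, 0.1, 0, -6, 0, 0.1, 0, -6, 0]'

```text
clock: 9.73
position: [0.5209, -0.1544, 0.1956]
ee_rot: [-0.0, 0.988, -0.157, -0.0]
contact_force: [1.0, -0.6, -6.2]
width: 0.0095
gripper_force: 59.7
```

```bash
python3 st.py; python3 -c "
from h import *
im,c,s=snap('d1'); save('d1',im,(130,0,450,300),2); print(s['position'])"
```

```text
9.73 [ 0.5209 -0.1544  0.1956] yaw -18.03 F [ 1.  -0.6 -6.2] w 0.0095 59.69209134578705
[ 0.52093598 -0.15435579  0.19556589]
```

View pics/d1.png

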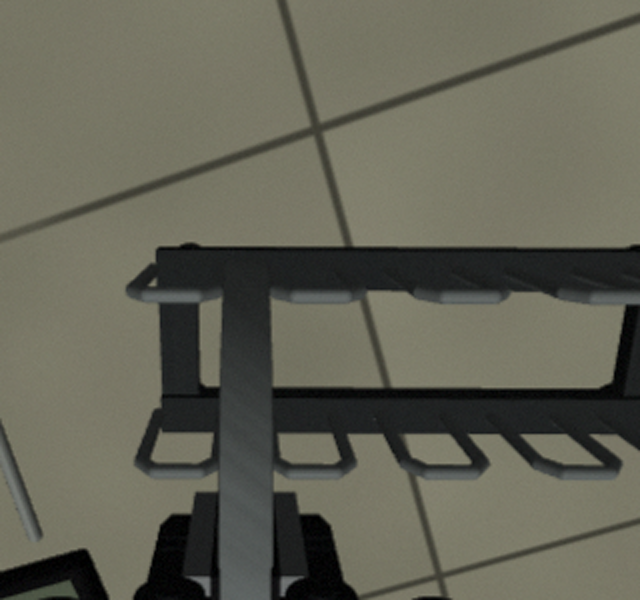

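The picture shows the plate (cols 221–272) centred between the two hoops (centres ~176 and ~315). Lower it.

apply_moves --steps '[0, 0, -2.5, 0, 0, 0, -5, 0, 0, 0, -7, 0, 0, 0, -8, 0, 0, 0, -8.6, 0, 0, 0, -9.0, 0, 0, 0, -9.2, 0, 0, 0, -9.2, 0]'

```text
clock: 10.45
position: [0.5216, -0.1556, 0.1042]
ee_rot: [0.0, 0.988, -0.157, 0.001]
contact_force: [0.2, -0.2, -7.5]
width: 0.0091
gripper_force: 59.7
```

```bash
python3 st.py
```

```text
10.45 [ 0.5216 -0.1556  0.1042] yaw -18.09 F [ 0.2 -0.2 -7.5] w 0.0091 59.711342453956604
```

apply_moves --steps '[0, 0, -0.1, 0, 0, 0, -0.2, 0, 0, 0, -0.3, 0, 0, 0, -0.3, 0]'

```text
clock: 10.78
position: [0.5217, -0.1557, 0.1019]
ee_rot: [0.0, 0.988, -0.157, 0.001]
contact_force: [0.1, -0.1, 0.7]
width: 0.0091
gripper_force: 61.3
```

apply_moves --steps '[0, 0, -0.1, 0, 0, 0, -0.1, 0]'

```text
clock: 10.95
position: [0.5219, -0.1558, 0.1015]
ee_rot: [0.0, 0.988, -0.157, 0.002]
contact_force: [-0.9, 0.9, 7.1]
width: 0.0096
gripper_force: 62.3
```

apply_moves --steps '[0, 0, 0, 0, 0, 0, 0, 0, 0, 0, 0, 0, 0, 0, 1, 0, 0, 0, 3, 0, 0, 0, 7, 0, 0, 0, 11, 0, 0, 0, 14, 0]' --jaw 165

```text
clock: 11.62
position: [0.5215, -0.1556, 0.2432]
ee_rot: [0.001, 0.988, -0.157, 0.002]
contact_force: [0.8, -0.3, -0.3]
width: 0.0298
gripper_force: 0.0
```

apply_moves --steps '[0, 3.5, 0, 4, 0, 7.5, 0, 9, 0, 11.5, 0, 14, 0, 15.5, 0, 19, 0, 19.5, 0, 24, 0, 23.5, 0, 26.6, 0, 27.5, 0, 26.6, 0, 31.5, 0, 26.6]' --jaw 147

```text
clock: 12.28
position: [0.5205, 0.1616, 0.2404]
ee_rot: [0.0, 0.997, 0.074, 0.001]
contact_force: [1.5, 0.1, -0.2]
width: 0.0364
gripper_force: 0.0
```

apply_moves --steps '[-0.8, 4, 0, 0, -0.8, 6.5, 0, 0, -0.8, 6.5, 0, 0, -0.8, 6.5, 0, 0]'

```text
clock: 12.62
position: [0.5125, 0.2259, 0.2399]
ee_rot: [0.0, 0.997, 0.076, 0.0]
contact_force: [-0.1, -0.4, -0.1]
width: 0.0359
gripper_force: 0.0
```

```bash
python3 st.py
```

```text
12.62 [0.5125 0.2259 0.2399] yaw 8.68 F [-0.1 -0.4 -0.1] w 0.0359 0.0
```

apply_moves --steps '[-0.1, 0, -3, 0, -0.1, 0, -6, 0, -0.1, 0, -9, 0, -0.1, 0, -11.5, 0, -0.1, 0, -13, 0, -0.1, 0, -14.4, 0, -0.1, 0, -14.4, 0, -0.1, 0, -14.4, 0]'

```text
clock: 13.28
position: [0.5118, 0.2233, 0.0953]
ee_rot: [0.0, 0.997, 0.073, -0.001]
contact_force: [0.3, 0.1, 1.0]
width: 0.0364
gripper_force: 0.0
```

apply_moves --steps '[0, 0, 0, 0, 0, 0, 0, 0, 0, 0, 0, 0, 0, 0, 0, 0, 0, 0, 0, 0, 0, 0, 0, 0]' --jaw 255

```text
clock: 13.78
position: [0.5128, 0.2248, 0.0968]
ee_rot: [0.0, 0.997, 0.074, 0.001]
contact_force: [-0.2, -0.6, 5.9]
width: 0.0094
gripper_force: 60.6
```

apply_moves --steps '[0, 0, 0.8, 0, 0, 0, 2.5, 0, 0, 0, 5, 0, 0, 0, 8, 0, 0, 0, 11, 0, 0, 0, 13, 0, 0, 0, 15, 0, 0, 0, 15, 0]'

```text
clock: 14.45
position: [0.513, 0.2254, 0.2488]
ee_rot: [-0.001, 0.997, 0.074, 0.003]
contact_force: [1.1, -0.2, -5.2]
width: 0.0093
gripper_force: 58.9
```

```bash
python3 st.py
```

```text
14.45 [0.513  0.2254 0.2488] yaw 8.53 F [ 1.1 -0.2 -5.2] w 0.0093 58.928216099739075
```

apply_moves --steps '[0, -2, 0, -2, 0, -5, 0, -5, 0, -8.5, 0, -9, 0, -12, 0, -13, 0, -15.5, 0, -17, 0, -19, 0, -21, 0, -22.5, 0, -24, 0, -26, 0, -26.6]'

```text
clock: 15.12
position: [0.5098, -0.0363, 0.243]
ee_rot: [-0.0, 0.987, -0.158, -0.002]
contact_force: [0.1, 0.2, -6.9]
width: 0.0092
gripper_force: 59.5
```

apply_moves --steps '[-0.4, -3.5, 0, 0, -0.8, -7, 0, 0, -0.8, -10.5, 0, 0, -0.8, -13.5, 0, 0, -0.8, -16, 0, 0, -0.8, -17.2, 0, 0, -0.8, -17.2, 0, 0, -0.8, -17.2, 0, 0]'

```text
clock: 15.78
position: [0.5028, -0.2064, 0.2436]
ee_rot: [-0.001, 0.987, -0.158, -0.002]
contact_force: [0.0, 0.8, -5.2]
width: 0.009
gripper_force: 59.8
```

apply_moves --steps '[0, 0, 0, 0, 0, 0, 0, 0]'

```text
clock: 15.95
position: [0.5034, -0.2055, 0.2449]
ee_rot: [-0.001, 0.988, -0.157, -0.001]
contact_force: [-0.4, 0.1, -7.6]
width: 0.0089
gripper_force: 59.8
```

```bash
python3 st.py
```

```text
15.95 [ 0.5034 -0.2055  0.2449] yaw -18.01 F [-0.4  0.1 -7.6] w 0.0089 59.76717531681061
```

apply_moves --steps '[0.1, 0, -3, 0, 0.1, 0, -6, 0, 0.1, 0, -9, 0, 0.1, 0, -11.5, 0, 0.1, 0, -13.5, 0, 0.1, 0, -14.6, 0, 0.1, 0, -15.1, 0, 0.1, 0, -15.1, 0]'

```text
clock: 16.62
position: [0.5045, -0.206, 0.0937]
ee_rot: [-0.0, 0.988, -0.157, -0.001]
contact_force: [-0.7, 0.3, -6.8]
width: 0.0092
gripper_force: 59.7
```

apply_moves --steps '[0, 0, -0.1, 0, 0, 0, -0.2, 0, 0, 0, -0.3, 0, 0, 0, -0.4, 0, 0, 0, -0.4, 0]'

```text
clock: 17.03
position: [0.5054, -0.2075, 0.0913]
ee_rot: [0.0, 0.988, -0.157, 0.001]
contact_force: [0.5, 1.0, -4.1]
width: 0.009
gripper_force: 60.3
```

apply_moves --steps '[0, 0, -0.1, 0, 0, 0, -0.2, 0, 0, 0, -0.2, 0]'

```text
clock: 17.28
position: [0.5057, -0.2077, 0.0907]
ee_rot: [0.0, 0.988, -0.157, 0.001]
contact_force: [-0.6, 1.9, 7.4]
width: 0.0094
gripper_force: 62.2
```

apply_moves --steps '[0, 0, 0, 0, 0, 0, 0, 0, 0, 0, 0, 0, 0, 0, 1, 0, 0, 0, 3, 0, 0, 0, 7, 0, 0, 0, 11, 0, 0, 0, 15, 0]' --jaw 165

```text
clock: 17.95
position: [0.5044, -0.2071, 0.2406]
ee_rot: [0.0, 0.988, -0.157, -0.0]
contact_force: [1.2, 0.7, -0.9]
width: 0.0296
gripper_force: 0.0
```

apply_moves --steps '[0, 3.5, 0, 4, 0, 7.5, 0, 9, 0, 11.5, 0, 14, 0, 15.5, 0, 19, 0, 19.5, 0, 24, 0, 23.5, 0, 26.6, 0, 27.5, 0, 26.6, 0, 31.5, 0, 26.6]' --jaw 147

```text
clock: 18.62
position: [0.5045, 0.1096, 0.2394]
ee_rot: [0.0, 0.997, 0.074, 0.001]
contact_force: [1.0, -1.0, -0.8]
width: 0.036
gripper_force: 0.0
```

apply_moves --steps '[1.4, 4, 0, 0, 1.4, 6.4, 0, 0, 1.4, 6.4, 0, 0, 1.4, 6.4, 0, 0]'

```text
clock: 18.95
position: [0.5186, 0.1728, 0.2388]
ee_rot: [0.0, 0.997, 0.076, 0.0]
contact_force: [0.0, -0.3, -0.4]
width: 0.0362
gripper_force: 0.0
```

```bash
python3 st.py
```

```text
18.95 [0.5186 0.1728 0.2388] yaw 8.68 F [ 0.  -0.3 -0.4] w 0.0362 0.0
```

apply_moves --steps '[0, 0, -3, 0, 0, 0, -6, 0, 0, 0, -9, 0, 0, 0, -12, 0, 0, 0, -14.2, 0, 0, 0, -15.5, 0, 0, 0, -16, 0, 0, 0, -16, 0]'

```text
clock: 19.62
position: [0.5181, 0.1702, 0.0776]
ee_rot: [0.0, 0.997, 0.073, -0.001]
contact_force: [-0.4, -1.0, -0.5]
width: 0.0362
gripper_force: 0.0
```

apply_moves --steps '[0, 0, 0, 0, 0, 0, 0, 0, 0, 0, 0, 0, 0, 0, 0, 0, 0, 0, 0, 0, 0, 0, 0, 0]' --jaw 255

```text
clock: 20.12
position: [0.5199, 0.1717, 0.0797]
ee_rot: [0.0, 0.997, 0.074, 0.001]
contact_force: [-0.2, -1.4, 6.4]
width: 0.009
gripper_force: 62.4
```

apply_moves --steps '[0, 0, 0.8, 0, 0, 0, 2.5, 0, 0, 0, 5, 0, 0, 0, 8, 0, 0, 0, 11, 0, 0, 0, 14, 0, 0, 0, 16, 0, 0, 0, 16, 0]'

```text
clock: 20.78
position: [0.5206, 0.1724, 0.2427]
ee_rot: [-0.001, 0.997, 0.074, 0.004]
contact_force: [1.3, 1.2, -3.3]
width: 0.009
gripper_force: 61.0
```

```bash
python3 st.py
```

```text
20.78 [0.5206 0.1724 0.2427] yaw 8.53 F [ 1.3  1.2 -3.3] w 0.009 60.985708236694336
```

apply_moves --steps '[0, -2, 0, -2, 0, -5, 0, -5, -0.5, -8.5, 0, -9, -1, -12, 0, -13, -1.5, -15.5, 0, -17, -2, -19, 0, -21, -2.5, -22.5, 0, -24, -3, -26, 0, -26.6]'

```text
clock: 21.45
position: [0.4866, -0.0891, 0.2361]
ee_rot: [-0.0, 0.987, -0.158, -0.002]
contact_force: [1.8, 0.5, -4.4]
width: 0.0095
gripper_force: 60.7
```

apply_moves --steps '[-0.2, -3.5, 0, 0, -0.2, -7, 0, 0, -0.2, -10.5, 0, 0, -0.2, -13.5, 0, 0, -0.2, -16, 0, 0, -0.2, -17, 0, 0, -0.2, -17, 0, 0, -0.2, -17, 0, 0]'

```text
clock: 22.12
position: [0.4858, -0.2572, 0.2365]
ee_rot: [-0.002, 0.987, -0.158, -0.002]
contact_force: [0.4, 1.2, -5.1]
width: 0.0093
gripper_force: 60.8
```

apply_moves --steps '[0, 0, 0, 0, 0, 0, 0, 0]'

```text
clock: 22.28
position: [0.4865, -0.2565, 0.238]
ee_rot: [-0.001, 0.988, -0.157, -0.001]
contact_force: [0.2, 0.6, -3.8]
width: 0.0092
gripper_force: 60.8
```

```bash
python3 st.py
```

```text
22.28 [ 0.4865 -0.2565  0.238 ] yaw -18.01 F [ 0.2  0.6 -3.8] w 0.0092 60.78795790672302
```

apply_moves --steps '[0.1, -0.1, -3, 0, 0.1, -0.1, -6, 0, 0.1, -0.1, -9, 0, 0.1, -0.1, -12, 0, 0.1, -0.1, -14.2, 0, 0.1, -0.1, -15.6, 0, 0.1, -0.1, -16.1, 0, 0.1, -0.1, -16.1, 0]'

```text
clock: 22.95
position: [0.4877, -0.2581, 0.0769]
ee_rot: [-0.0, 0.988, -0.157, -0.001]
contact_force: [-0.4, -1.0, -4.2]
width: 0.0089
gripper_force: 60.8
```

apply_moves --steps '[0, 0, -0.1, 0, 0, 0, -0.2, 0, 0, 0, -0.3, 0, 0, 0, -0.4, 0, 0, 0, -0.4, 0]'

```text
clock: 23.37
position: [0.4884, -0.2596, 0.0743]
ee_rot: [0.0, 0.988, -0.157, 0.001]
contact_force: [0.6, 0.3, -1.8]
width: 0.009
gripper_force: 61.3
```

apply_moves --steps '[0, 0, -0.1, 0, 0, 0, -0.1, 0]'

```text
clock: 23.53
position: [0.4886, -0.2598, 0.0738]
ee_rot: [0.0, 0.988, -0.157, 0.001]
contact_force: [0.5, 1.5, 4.1]
width: 0.0089
gripper_force: 62.3
```

apply_moves --steps '[0, 0, 0, 0, 0, 0, 0, 0, 0, 0, 0, 0, 0, 0, 1, 0, 0, 0, 3, 0, 0, 0, 7, 0, 0, 0, 11, 0, 0, 0, 15, 0]' --jaw 165

```text
clock: 24.2
position: [0.4873, -0.259, 0.2245]
ee_rot: [-0.0, 0.988, -0.157, -0.0]
contact_force: [0.4, -0.2, -0.5]
width: 0.0305
gripper_force: 0.0
```

apply_moves --steps '[0, 3.5, 1, 4, 0, 7.5, 1, 9, 0.5, 11.5, 1, 14, 1, 15.5, 1, 19, 2, 19.5, 1, 24, 3, 23.5, 1, 26.6, 3.5, 27.5, 1, 26.6, 4, 31.5, 1, 26.6]' --jaw 140

```text
clock: 24.87
position: [0.5278, 0.0577, 0.2333]
ee_rot: [0.0, 0.997, 0.074, 0.001]
contact_force: [0.3, 0.6, 0.1]
width: 0.0388
gripper_force: 0.0
```

apply_moves --steps '[0, 4, 0, 0, 0, 6.2, 0, 0, 0, 6.2, 0, 0, 0, 6.2, 0, 0]'

```text
clock: 25.2
position: [0.5276, 0.1188, 0.2329]
ee_rot: [0.0, 0.997, 0.076, 0.0]
contact_force: [0.3, 0.1, 0.1]
width: 0.0387
gripper_force: 0.0
```

```bash
python3 st.py
```

```text
25.2 [0.5276 0.1188 0.2329] yaw 8.67 F [0.3 0.1 0.1] w 0.0387 0.0
```

apply_moves --steps '[0, 0.1, -3, 0, 0, 0.1, -6, 0, 0, 0.1, -9, 0, 0, 0.1, -11.5, 0, 0, 0.1, -13.2, 0, 0, 0.1, -14.2, 0, 0, 0.1, -14.6, 0, 0, 0.1, -14.6, 0]'

```text
clock: 25.87
position: [0.5278, 0.1178, 0.0862]
ee_rot: [0.0, 0.997, 0.074, -0.0]
contact_force: [0.5, -0.8, 0.9]
width: 0.0386
gripper_force: 0.0
```

apply_moves --steps '[0, 0, 0, 0, 0, 0, 0, 0, 0, 0, 0, 0, 0, 0, 0, 0, 0, 0, 0, 0, 0, 0, 0, 0]' --jaw 255

```text
clock: 26.37
position: [0.5288, 0.1187, 0.0877]
ee_rot: [0.0, 0.997, 0.074, 0.001]
contact_force: [0.2, -1.2, 6.2]
width: 0.009
gripper_force: 60.0
```

apply_moves --steps '[0, 0, 0.8, 0, 0, 0, 2.5, 0, 0, 0, 5, 0, 0, 0, 8, 0, 0, 0, 11, 0, 0, 0, 14, 0, 0, 0, 16, 0, 0, 0, 16, 0]'

```text
clock: 27.03
position: [0.5296, 0.1191, 0.2505]
ee_rot: [-0.0, 0.997, 0.074, 0.004]
contact_force: [1.1, 0.1, -4.9]
width: 0.0092
gripper_force: 58.9
```

```bash
python3 st.py
```

```text
27.03 [0.5296 0.1191 0.2505] yaw 8.53 F [ 1.1  0.1 -4.9] w 0.0092 58.877665400505066
```

apply_moves --steps '[0, -2, 0, -2, 0, -5, 0, -5, -1, -8.5, 0, -9, -2, -12, 0, -13, -3, -15.5, 0, -17, -4, -19, 0, -21, -5, -22.5, 0, -24, -5.5, -26, 0, -26.6]'

```text
clock: 27.7
position: [0.4695, -0.1416, 0.2439]
ee_rot: [-0.001, 0.987, -0.158, -0.003]
contact_force: [-0.1, -0.0, -5.5]
width: 0.0093
gripper_force: 59.2
```

apply_moves --steps '[-0.3, -3.5, 0, 0, -0.3, -7, 0, 0, -0.3, -10.5, 0, 0, -0.3, -13.5, 0, 0, -0.3, -16, 0, 0, -0.3, -16.8, 0, 0, -0.3, -16.8, 0, 0, -0.3, -16.8, 0, 0]'

```text
clock: 28.37
position: [0.4687, -0.308, 0.2442]
ee_rot: [-0.002, 0.987, -0.158, -0.002]
contact_force: [-0.3, 0.9, -5.3]
width: 0.0095
gripper_force: 59.5
```

apply_moves --steps '[0, 0, 0, 0, 0, 0, 0, 0]'

```text
clock: 28.53
position: [0.4695, -0.3075, 0.2459]
ee_rot: [-0.001, 0.988, -0.157, -0.001]
contact_force: [1.1, -0.4, -4.4]
width: 0.0092
gripper_force: 59.5
```

```bash
python3 st.py
```

```text
28.53 [ 0.4695 -0.3075  0.2459] yaw -18.01 F [ 1.1 -0.4 -4.4] w 0.0092 59.491140246391296
```

apply_moves --steps '[0.1, -0.1, -3, 0, 0.1, -0.1, -6, 0, 0.1, -0.1, -9, 0, 0.1, -0.1, -12, 0, 0.1, -0.1, -14.2, 0, 0.1, -0.1, -15.6, 0, 0.1, -0.1, -16.1, 0, 0.1, -0.1, -16.1, 0]'

```text
clock: 29.2
position: [0.471, -0.3093, 0.0852]
ee_rot: [-0.0, 0.988, -0.157, -0.0]
contact_force: [0.1, -0.5, -4.0]
width: 0.0091
gripper_force: 59.5
```

apply_moves --steps '[0, 0, -0.1, 0, 0, 0, -0.2, 0, 0, 0, -0.3, 0, 0, 0, -0.4, 0, 0, 0, -0.4, 0]'

```text
clock: 29.62
position: [0.4718, -0.3109, 0.083]
ee_rot: [0.001, 0.988, -0.157, 0.001]
contact_force: [0.9, 0.6, 1.8]
width: 0.0091
gripper_force: 60.8
```

apply_moves --steps '[0, 0, -0.1, 0, 0, 0, -0.1, 0]'

```text
clock: 29.78
position: [0.4726, -0.3115, 0.0823]
ee_rot: [0.001, 0.988, -0.157, 0.002]
contact_force: [3.7, -0.4, 2.0]
width: 0.0096
gripper_force: 60.7
```

apply_moves --steps '[0, 0, 0, 0, 0, 0, 0, 0, 0, 0, 0, 0, 0, 0, 1, 0, 0, 0, 3, 0, 0, 0, 7, 0, 0, 0, 11, 0, 0, 0, 15, 0]' --jaw 165

```text
clock: 30.45
position: [0.4702, -0.31, 0.2324]
ee_rot: [-0.0, 0.988, -0.157, -0.0]
contact_force: [1.0, -0.2, 0.2]
width: 0.0302
gripper_force: 0.0
```

apply_moves --steps '[0, 3, 3, 0, 0, 6, 6, 0, 0, 9, 9, 0, 0, 9, 12, 0, 0, 9, 12, 0, 0, 9, 12, 0]'

```text
clock: 30.95
position: [0.4713, -0.2203, 0.3533]
ee_rot: [0.001, 0.988, -0.157, 0.002]
contact_force: [0.1, 0.4, -0.5]
width: 0.0302
gripper_force: 0.0
```

```bash
python3 st.py; python3 -c "
from h import *
a,_,_=snap('e1');b,_,_=snap('e2','scene')
A=a[40:215,80:440];B=cv2.resize(b[150:245,100:225],(360,274),interpolation=cv2.INTER_CUBIC)
save('e',np.vstack([A,B]),None,1.33)"
```

```text
30.95 [ 0.4713 -0.2203  0.3533] yaw -18.04 F [ 0.1  0.4 -0.5] w 0.0302 0.0
```

View pics/e.png

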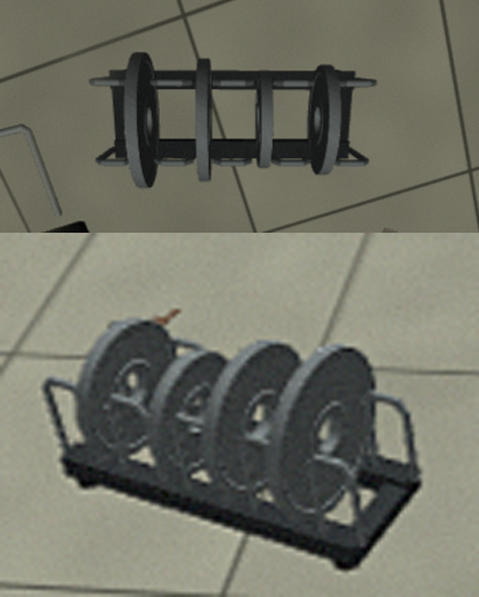

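Both views show the four plates upright, one per bay between the hoops. In the wrist view they run D, C, A, B from left to right at columns 140, 203, 264 and 325. The gripper is clear.

```bash
python3 -c "
from rig import *
print(sign_off())"
```

```text
the job is handed in; nothing more can be done
None
```

All four chrome plates stand upright in the steel rack, one per bay, in the same left-to-right order as before (D, C, A, B), and the job was handed in at about 31 s of the 106 s allowed.

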